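# Pin the hitch tongue with a ball-lock pin

## Task

Slide the steel tongue fully home in the blue clevis so that the holes line up. Then take the ball-lock pin with the red buttons from the rack, squeeze its buttons while you slide it down through the holes and firmly but gently press the brass collar down, and let go so that the balls lock under the lower lug and the pin stays in with the collar held down. Feel for the clevis height, do not ram the pin, and leave everything else where it is.

Things in the scene. Friction and masses are not known exactly. Their poses are not given: they have to be found in the camera images.
- stand: Hitch stand, fixed: grey base plate (130 x 120 mm, 12 thick), screw stem at x = +52 mm, blue C-shaped clevis head open to -x. Origin on the bench, on the vertical axis of the clevis holes; z up; x is the way the tongue is pushed home. The head is screwed to an unmeasured height H, 0 to 45 mm above its lowest: feel for it.
- axis (a point): Point on the stand's hole axis, 87 mm above the bench. Heights above the bench in mm, all plus the unknown H: lower lug 45-57, tongue plate 59-73, upper lug 75-87 (56 wide), free brass collar 87-99, tongue post 73-163. Lug holes 16.5 mm in diameter, tongue hole 17.5, collar bore 19.6. Only the collar and the post stand above the upper lug. Pushing on the head does not change H.
- tongue (a joint): Steel tongue (40 wide, 14 mm thick) sliding along the stand's x. Value in m: 0 pulled out, 0.045 fully home at its stop, holes lined up. A yellow upright round post, 16 mm in diameter, 90 mm tall, stands on it at x = -(0.140 - value) m, y = 0 in the stand's frame: push or pinch it there. It slides at about 3 N and stays where it is left.
- collar (a joint): Sprung brass collar on the upper lug, 32 mm outside diameter, pressed down by the pin's flange. Value in m: 0 free, 0.0065 at its hard stop. Its spring gives 3 N free, 9 N at the stop, and pushes the pin back up: only a locked pin keeps it down (at about 0.0035). The balls clear the lower lug from 0.0035 on; press to the stop, by force: 15 N is plenty.
- pin: Ball-lock pin, 0.2 kg, upright in one of three rack holes (then 84 mm above the bench). Origin: centre of the underside of its flange (32 mm across, 4 thick), which rests on the rack and later on the collar; z up along the pin. Shank below it: 15 mm in diameter, 72 mm long, the last 10 mm tapering to 7 mm. Black head block 24 x 24 mm, up to 40 mm above the origin.
- head (a point): On the pin's axis, 25 mm above its origin: centre of two red side buttons facing the pin's +y and -y, 18 wide, 26 mm tall, faces 38 mm apart when out and 30 mm fully squeezed (stop). They move as one, against springs of 3 N (out) to 7 N (in) each: a grip of 25 to 45 N across them, along the pin's y, keeps them in and carries the pin.
- ball_a (a joint): Locking ball on the pin's +y side, 50.5 to 56 mm below the pin's origin. Value in m: 0 fully out (3.5 mm proud of the shank, cannot pass a lug hole), 0.0036 drawn in flush. Squeezing the buttons draws both balls in; letting go springs them out.
- ball_b (a joint): Locking ball on the pin's -y side, as ball_a.
- rack: Fixed plywood pin rack, 70 x 220 mm, its top 84 mm above the bench, three upright pins in holes of 25 mm at y = -75, 0 and +75 mm of its frame. Origin under its centre on the bench.
- wrench: Bystander: open-ended wrench lying on the bench to the right.
- hammer: Bystander: hammer lying at the far left.
- carton: Bystander: closed cardboard carton, 100 x 75 x 60 mm.
- bolt: Bystander: big hex bolt, about 92 mm long, lying flat on the bench in front of the pieces (highest point about 34 mm above the bench).
- washer: Bystander: steel washer, 44 mm across, flat on the bench.
- oil_can: Bystander: green can, 60 mm across, 130 mm tall.
- plain_pin_a: Bystander: plain dark steel pin standing in another rack hole, disc head 34 mm across and 10 mm high, no buttons; not to be used.
- plain_pin_b: Bystander: plain aluminium pin standing in another rack hole, disc head 34 mm across and 10 mm high, no buttons; not to be used.
There are look-alikes about, which are no part of the job. What is shaped like the pin but purple is not meant.

How it is judged:
By the outcome, as a careful person would: the job done as asked, in the order asked, and still so for the second after the job is handed in, with the robot touching nothing.
It also fails if it takes over 64 s, if anything falls off the work surface, if the arm or the gripper's body presses on something with over 40 N, if the wrist force passes 120 N, or if a joint passes its speed limit or range.

## Robot

A 6-joint arm with a two-finger parallel gripper is mounted at the origin on the work surface. World frame = base frame: x ahead of the robot, y to its left, z up, the work surface at z = 0. Lengths are in m, angles in rad, forces in N, time in s.
With the tool pointing down it reaches from about 0.35 to 0.925 m from the base axis. Payload 6.4 kg.
Tool frame: the origin (TCP) lies on the mounting face of the last link; the fingertips stand 199 mm ahead of it and the grasp point (between the pads) lies 180 mm ahead of it; y points along the fingers, z is the direction in which the jaws open and shut, and the axes are right-handed (so a half turn about y gives the same grasp; the last joint's range is limited). The gripper opens to 94 mm and grips with 3 to 60 N. Pads are 16 mm wide; open, the fingers measure 119 mm over their backs; the gripper's body (75 mm by 177 mm) begins 78 mm behind the grasp point.
Start: joints at [-1.438, 0.245, 1.558, -0, 1.339, -0.174], TCP at [0.196, -0.62, 0.405] pointing down, gripper open.
Joint ranges: [-3.13, 3.13], [-1.02, 2.26], [0.13, 2.54], [-0.95, 4.09], [0.21, 2.88], [-2.74, 2.74]. Speed limits (rad/s): [2.57, 2.57, 3.14, 3.14, 3.14, 3.14].

## Interface

Orientations are given as a 3x3 rotation matrix whose columns are the frame's x, y, z axes.
In Python, from station import bot, snapshot, get_calibration gives the robot as it stands. The module is installed in compiled form; this text tells all that it offers.
- The arm moves only by the tool step_arm, never from a script. Its argument "motion" is a list of rows, each a list of 2 entries, a list of its own where there are three numbers: the shift along the tool's x, y, z in m, then the turn, a rotation vector about the tool's x, y, z in rad. A call has 1 to 5 rows; each row is the pose to reach, as a shift and turn from the pose commanded when the call began, along the tool's axes at that moment; what a row does not reach only later rows make up. A row lasts 1/12 s, in which the tool goes at most 41.7 mm and 7.16 degrees, less where a joint would pass 70% of its speed; a pose out of reach is approached as far as the arm can. A call with a gripper value outside its range is refused whole. "hand" is the opening in per cent of the stroke, from 0 (shut) to 100 (fully open), set as the call begins (left out, the last holds). The fingers move at their own pace and stop on an object; "force" is the grip in N (left out, the last holds). Time passes only in rows, so rows that repeat a pose let the fingers close. It gives the time, the measured TCP pose, the force and the opening at its end, in the units of the state.
- bot.get_state(): the state, without advancing time (a new reading comes with each control period).
- snapshot(name): name is "scene" or "side" or "wrist"; returns (picture, depth): 420x560x3 uint8, red, green, blue; 420x560 float32, m along the optical axis (not along the pixel's ray), 0 where there is no reading.
- get_calibration(name): a dict with "intrinsics" (3x3 intrinsics, pixels), "rvec" (rotation vector, rad) and "tvec" (3), from world to camera coordinates, as OpenCV has them. Camera axes: x right, y down, z forward; pixel columns grow to the right and rows downward; lengths in m; the calibration is good to about 2 mm. A picture is of the moment at which its call begins: read the wrist's pose just before it. get_calibration takes no time and is no camera call; for the wrist camera it gives the pose at the moment of the call.
- bot.job_done(): hands the job in, once; it reports no verdict.
The state is a dict: "time_s": time; "qpos": joint angles; "joint_vel": joint speeds; "joint_efforts": joint torques, N m; "ee_pos": TCP position; "orientation": TCP orientation; "wrist_force": force on the tool from outside, world axes, zero at the start; "moment": the same for the moment, N m; "grip_width": finger opening in m.
Only numpy, scipy, OpenCV 4.12 (cv2) and the standard library are available. Lean on these libraries where they do the work, as an engineer would, in place of code of your own. Each camera call takes 0.05 s, during which the arm holds its last target.

## Working session

There is one attempt and no reset: what is moved stays moved. The work goes in short steps, Python scripts to look and compute and a tool call to move; the robot and the scene stay as the last step left them, time stands still between calls to the robot, and variables do not carry over. Pictures are saved under pics/ and viewed, and the job is handed in when it is done.

Besides the shell and the picture viewer there is one more tool, called after "Request:" by a JSON object that holds its "op" and its "data". step_arm: Moves the arm, as the interface text tells. Its arguments: {"type":"object","properties":{"motion":{"type":"array"},"hand":{"type":"number"},"force":{"type":"number"}},"required":["motion"]}

```bash
mkdir -p pics; cat > h.py <<'E'
import numpy as np, cv2
from station import bot, snapshot, get_calibration
def snap(n,tag):
    c=get_calibration(n); p,d=snapshot(n)
    cv2.imwrite(f'pics/{tag}.png',p[:,:,::-1]); np.savez(f'pics/{tag}.npz',p=p,d=d,K=c['intrinsics'],r=c['rvec'],t=c['tvec'])
def load(tag): return np.load(f'pics/{tag}.npz')
def pts(z):
    d=z['d'];K=z['K'];R=cv2.Rodrigues(z['r'])[0];t=z['t'].reshape(3)
    v,u=np.mgrid[:d.shape[0],:d.shape[1]]
    c=np.stack([(u-K[0,2])/K[0,0]*d,(v-K[1,2])/K[1,1]*d,d],-1)
    return (c-t)@R
E
python3 - <<'E'
from h import *
print({k:np.round(v,3) for k,v in bot.get_state().items()})
snap('scene','s1');snap('side','d1')
E
```

```text
{'time_s': np.float64(0.0), 'qpos': array([-1.438,  0.246,  1.559,  0.   ,  1.339, -0.174]), 'joint_vel': array([-0.001,  0.001,  0.001,  0.   , -0.   , -0.001]), 'joint_efforts': array([ 1.0000e-03, -4.1583e+01, -3.1460e+01,  6.9000e-02,  3.3000e-02,
       -0.0000e+00]), 'ee_pos': array([ 0.196, -0.619,  0.404]), 'orientation': array([[-0.953, -0.   ,  0.302],
       [-0.302,  0.002, -0.953],
       [-0.   , -1.   , -0.002]]), 'wrist_force': array([ 0.456,  0.078, -0.415]), 'moment': array([-0.001,  0.037, -0.028]), 'grip_width': np.float64(0.094)}
```

View pics/s1.png

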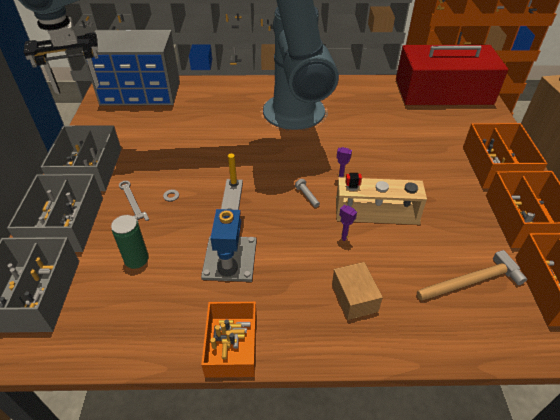

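View pics/d1.png

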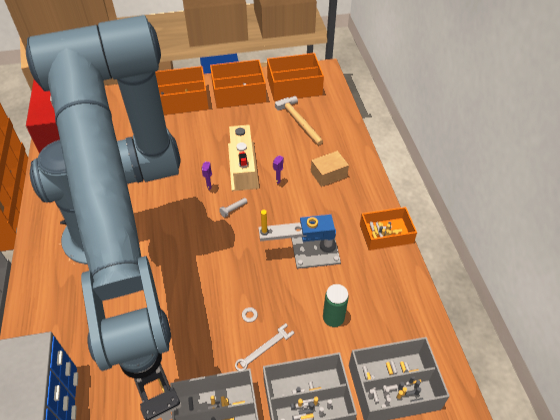

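Candidates in the scene picture:
- Ball-lock pin with red buttons in the rack, (353,181).
- Purple look-alikes on the bench, (344,160) and (347,215).
- Plain pins in the rack, (382,187) and (411,188).

I choose the one at (353,181) and will check it in a close crop.

```bash
python3 - <<'E'
from h import *
a=load('s1')['p'][:,:,::-1];b=load('d1')['p'][:,:,::-1]
A=cv2.resize(a[140:260,310:440],None,fx=4,fy=4,interpolation=cv2.INTER_CUBIC)[:480,:400]
B=cv2.resize(a[145:290,190:270],None,fx=4,fy=4,interpolation=cv2.INTER_CUBIC)[:600]
o=np.zeros((580,730,3),np.uint8);o[:480,:400]=A;o[:580,405:725]=B[:580]
cv2.imwrite('pics/c1.png',o)
A=cv2.resize(b[120:195,195:295],None,fx=4,fy=4,interpolation=cv2.INTER_CUBIC)
B=cv2.resize(b[195:275,245:350],None,fx=4,fy=4,interpolation=cv2.INTER_CUBIC)
o=np.zeros((600,430,3),np.uint8);o[:300,:400]=A;o[300:600,:420]=B[:300]
cv2.imwrite('pics/c2.png',o)
for t in('s1','d1'):
    z=load(t);P=pts(z);im=z['p'].astype(int);hsv=cv2.cvtColor(z['p'],cv2.COLOR_RGB2HSV)
    H,S,V=[hsv[...,i].astype(int) for i in range(3)]
    reg=(P[...,0]>.3)&(P[...,0]<.95)&(abs(P[...,1])<.4)&(P[...,2]>.01)&(P[...,2]<.3)&(z['d']>0)
    def rep(n,m):
        q=P[m&reg]
        if len(q): print(t,n,len(q),'med',np.round(np.median(q,0),4),'lo',np.round(np.percentile(q,3,0),4),'hi',np.round(np.percentile(q,97,0),4))
    rep('red',((H<5)|(H>174))&(S>190)&(V>90))
    rep('yellow',(H>20)&(H<30)&(S>180)&(V>110)&(P[...,2]>.07)&(P[...,0]<.7))
    rep('blue',(H>100)&(H<120)&(S>150)&(V>60))
    rep('purple',(H>130)&(H<160)&(S>120))
    m=reg&(H>100)&(H<120)&(S>150)
    zs=P[m][:,2]; print(np.histogram(zs,bins=np.arange(.03,.16,.005)))
E
```

```text
s1 red 53 med [0.4806 0.1207 0.1203] lo [0.4685 0.1152 0.0994] hi [0.4853 0.1497 0.1239]
s1 yellow 95 med [ 0.4989 -0.1703  0.181 ] lo [ 0.4884 -0.1766  0.1292] hi [ 0.5238 -0.1651  0.2058]
s1 blue 915 med [ 0.6769 -0.1785  0.1274] lo [ 0.6057 -0.2046  0.081 ] hi [ 0.696  -0.1519  0.1311]
s1 purple 561 med [0.5787 0.1115 0.0963] lo [0.3522 0.0929 0.0246] hi [0.5995 0.136  0.1128]
(array([  0,   0,   0,   0,   0,   0,   0,   0,  11,  18,  27,  56,  30,
        50,  40,  34,  43,  42,  42, 445, 111,   0,   0,   0,   0]), array([0.03 , 0.035, 0.04 , 0.045, 0.05 , 0.055, 0.06 , 0.065, 0.07 ,
       0.075, 0.08 , 0.085, 0.09 , 0.095, 0.1  , 0.105, 0.11 , 0.115,
       0.12 , 0.125, 0.13 , 0.135, 0.14 , 0.145, 0.15 , 0.155]))
d1 red 46 med [0.4748 0.1155 0.1166] lo [0.4665 0.1091 0.1035] hi [0.4834 0.153  0.1259]
d1 yellow 28 med [ 0.4926 -0.1734  0.2035] lo [ 0.4865 -0.1798  0.1587] hi [ 0.4984 -0.1651  0.2072]
d1 blue 590 med [ 0.6502 -0.1981  0.1267] lo [ 0.6001 -0.2106  0.0932] hi [ 0.6836 -0.157   0.1333]
d1 purple 324 med [0.5671 0.1063 0.0979] lo [0.3462 0.0874 0.0251] hi [0.5956 0.1339 0.1135]
(array([  0,   0,   0,   0,   0,   0,   0,   0,   0,   0,   2,   3,  21,
        71,  37,  12,   6,  24,  59, 238, 115,   2,   0,   0,   0]), array([0.03 , 0.035, 0.04 , 0.045, 0.05 , 0.055, 0.06 , 0.065, 0.07 ,
       0.075, 0.08 , 0.085, 0.09 , 0.095, 0.1  , 0.105, 0.11 , 0.115,
       0.12 , 0.125, 0.13 , 0.135, 0.14 , 0.145, 0.15 , 0.155]))
```

View pics/c1.png

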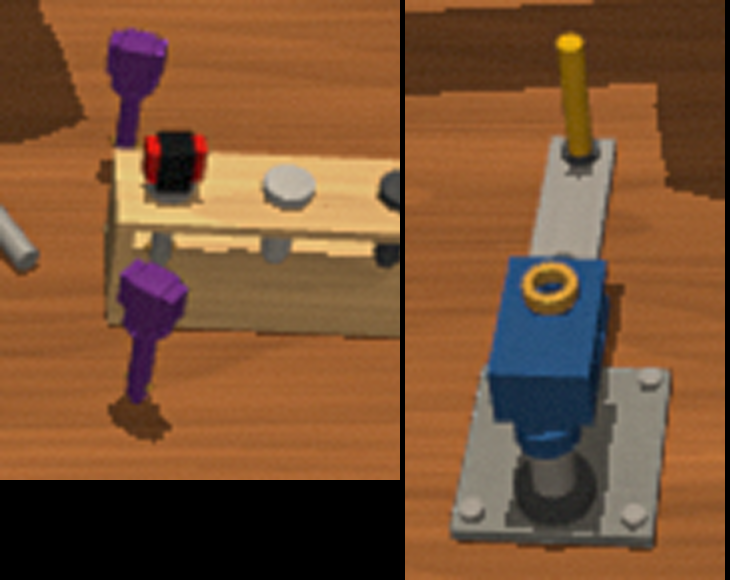

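View pics/c2.png

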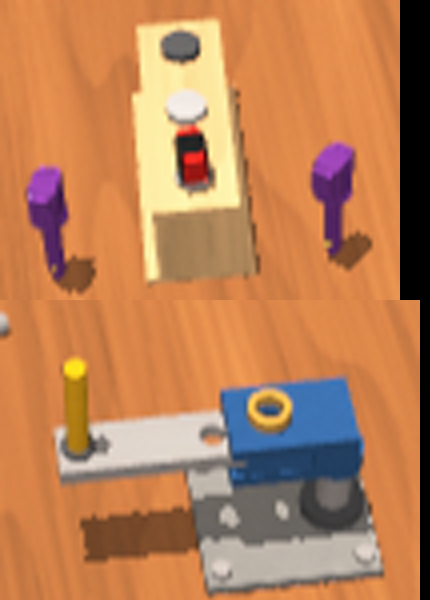

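```bash
python3 - <<'E'
from h import *
for t in('s1','d1'):
    z=load(t);P=pts(z);hsv=cv2.cvtColor(z['p'],cv2.COLOR_RGB2HSV)
    H,S,V=[hsv[...,i].astype(int) for i in range(3)]
    X,Y,Z=P[...,0],P[...,1],P[...,2]
    ok=z['d']>0
    def rep(n,m):
        q=P[m&ok]; 
        if len(q): print(t,n,len(q),'mean',np.round(q.mean(0),4),'med',np.round(np.median(q,0),4),'ext',np.round(q.min(0),3),np.round(q.max(0),3))
    gold=(H>15)&(H<32)&(S>130)&(V>90)
    rep('collar',gold&(abs(X-.65)<.06)&(abs(Y+.175)<.05)&(Z>.135))
    rep('collar top',gold&(abs(X-.65)<.06)&(abs(Y+.175)<.05)&(Z>.139))
    rep('post top',gold&(abs(X-.5)<.05)&(abs(Y+.175)<.05)&(Z>.203))
    rep('post',gold&(abs(X-.5)<.05)&(abs(Y+.175)<.05)&(Z>.13))
    m=(H>100)&(H<120)&(S>150)&(Z>.124)&(Z<.14)&ok&(X>.5)&(X<.8)&(abs(Y)<.4)
    q=P[m][:,:2].astype(np.float32);print('blue top',cv2.minAreaRect(q),np.median(P[m][:,2]))
    r=((H<5)|(H>174))&(S>170)&(V>70)&(abs(X-.48)<.05)&(abs(Y-.12)<.06)&(Z>.09)
    rep('red',r)
    b=(V<60)&(abs(X-.48)<.03)&(abs(Y-.12)<.04)&(Z>.118)&ok
    rep('black top',b)
    q=P[b][:,:2].astype(np.float32);print(cv2.minAreaRect(q))
    w=(Z>.079)&(Z<.089)&ok&(abs(X-.48)<.08)&(Y>-.02)&(Y<.4)&(H<30)&(S>40)
    q=P[w][:,:2].astype(np.float32);print('rack',cv2.minAreaRect(q),np.median(P[w][:,2]))
    w=(Z>.089)&(Z<.1)&ok&(abs(X-.48)<.08)&(S<60)
    rep('discs',w&(Y>.16)&(Y<.23));rep('discs',w&(Y>.235)&(Y<.32))
E
```

```text
s1 collar 95 mean [ 0.6299 -0.1772  0.1395] med [ 0.6313 -0.178   0.1397] ext [ 0.613 -0.193  0.135] [ 0.646 -0.164  0.145]
s1 collar top 58 mean [ 0.6298 -0.1782  0.141 ] med [ 0.6312 -0.1786  0.1408] ext [ 0.613 -0.193  0.139] [ 0.645 -0.164  0.145]
s1 post top 20 mean [ 0.4938 -0.1703  0.2047] med [ 0.4935 -0.171   0.2044] ext [ 0.487 -0.177  0.203] [ 0.501 -0.163  0.207]
s1 post 167 mean [ 0.4979 -0.1695  0.1729] med [ 0.4984 -0.1695  0.175 ] ext [ 0.487 -0.178  0.131] [ 0.503 -0.162  0.207]
blue top ((0.6441109776496887, -0.1781238317489624), (0.055544137954711914, 0.09096493571996689), 87.1836929321289) 0.1288816453633798
s1 red 60 mean [0.4791 0.1302 0.1157] med [0.4815 0.1207 0.1194] ext [0.467 0.115 0.095] [0.486 0.151 0.126]
s1 black top 56 mean [0.4775 0.1325 0.1226] med [0.4778 0.1322 0.1228] ext [0.465 0.122 0.118] [0.489 0.143 0.126]
((0.4771222472190857, 0.13209819793701172), (0.023902013897895813, 0.02071269042789936), 1.3552995920181274)
rack ((0.4804885983467102, 0.20863434672355652), (0.22055386006832123, 0.0762774646282196), 85.80598449707031) 0.08362785589662698

[... 846 characters left out ...]
773296235305
d1 red 54 mean [0.4747 0.1201 0.1155] med [0.4748 0.1158 0.1166] ext [0.465 0.108 0.099] [0.485 0.155 0.126]
d1 black top 24 mean [0.4742 0.1315 0.1245] med [0.4741 0.1317 0.1245] ext [0.464 0.122 0.121] [0.484 0.141 0.129]
((0.47441530227661133, 0.13136111199855804), (0.019129561260342598, 0.016509616747498512), 7.282288074493408)
rack ((0.47872549295425415, 0.20576083660125732), (0.2267569601535797, 0.06997565925121307), 85.97991943359375) 0.08347684615293298
d1 discs 51 mean [0.4792 0.2049 0.0937] med [0.4798 0.205  0.0936] ext [0.465 0.187 0.089] [0.496 0.224 0.1  ]
d1 discs 48 mean [0.4853 0.2792 0.0936] med [0.4849 0.2795 0.0933] ext [0.472 0.259 0.089] [0.5   0.296 0.099]
```

```bash
cat > go.py <<'E'
import sys
from h import *
from scipy.spatial.transform import Rotation as Ro
def go(x,y,z,psi):
    s=bot.get_state();R=s['orientation'];p=s['ee_pos'];a=np.deg2rad(psi)
    Z=np.array([np.cos(a),np.sin(a),0]);Y=np.array([0,0,-1.]);T=np.stack([np.cross(Y,Z),Y,Z],1)
    d=R.T@(np.array([x,y,z])-p);r=Ro.from_matrix(R.T@T).as_rotvec()
    print('t',round(float(s['time_s']),2),'p',np.round(p,4),'F',np.round(s['wrist_force'],1),'w',round(float(s['grip_width']),4))
    print('shift',np.round(d,4),'turn',np.round(r,3),'rows>=',round(np.linalg.norm(d)/.0417,1),round(np.degrees(np.linalg.norm(r))/7.16,1))
if __name__=='__main__': go(*map(float,sys.argv[1:5]))
E
python3 - <<'E'
from h import *
c=get_calibration('wrist');R=cv2.Rodrigues(c['rvec'])[0];print(-R.T@c['tvec'].reshape(3),R,c['intrinsics'])
E
python3 go.py 0.43 -0.17 0.46 -93.2
```

```text
[ 0.27580077 -0.59378347  0.38399124] [[ 0.30149688 -0.95346445 -0.00227235]
 [-0.91347152 -0.28953202  0.28590382]
 [-0.27325705 -0.08412339 -0.95825563]] [[304.76055928   0.         274.86595961]
 [  0.         304.76055928 213.93806187]
 [  0.           0.           1.        ]]
t 0.1 p [ 0.1963 -0.6194  0.4037] F [ 0.2 -0.  -0.1] w 0.094
shift [-0.3586 -0.0556 -0.358 ] turn [0.002 0.363 0.   ] rows>= 12.2 2.9
```

Request:
{"op": "step_arm", "data": {"motion": [[[-0.03,-0.05,-0.03],[0,0.1,0]],[[-0.36,-0.056,-0.358],[0,0.363,0]],[[-0.36,-0.056,-0.358],[0,0.363,0]],[[-0.36,-0.056,-0.358],[0,0.363,0]],[[-0.36,-0.056,-0.358],[0,0.363,0]]], "hand": 0}}

```text
time_s: 0.52
ee_pos: [0.2862, -0.4464, 0.4444]
orientation: [[-0.998, -0.0, -0.058], [0.058, 0.001, -0.998], [0.0, -1.0, -0.001]]
wrist_force: [-0.2, -0.1, 0.7]
grip_width: 0.064
```

```bash
python3 go.py 0.43 -0.17 0.46 -93.2
```

```text
t 0.52 p [ 0.2862 -0.4464  0.4444] F [-0.2 -0.1  0.7] w 0.064
shift [-0.1276 -0.0154 -0.2842] turn [ 0.001 -0.002  0.   ] rows>= 7.5 0.0
```

Request:
{"op": "step_arm", "data": {"motion": [[[-0.127,-0.015,-0.28],[0,0,0]],[[-0.127,-0.015,-0.28],[0,0,0]],[[-0.127,-0.015,-0.28],[0,0,0]],[[-0.127,-0.015,-0.28],[0,0,0]],[[-0.127,-0.015,-0.28],[0,0,0]]]}}

```text
time_s: 0.93
ee_pos: [0.3826, -0.2618, 0.4548]
orientation: [[-0.998, -0.0, -0.057], [0.057, 0.0, -0.998], [0.0, -1.0, -0.0]]
wrist_force: [0.7, 0.9, 0.3]
grip_width: 0.0311
```

Request:
{"op": "step_arm", "data": {"motion": [[[-0.045,-0.005,-0.09],[0,0,0]],[[-0.045,-0.005,-0.09],[0,0,0]],[[-0.045,-0.005,-0.09],[0,0,0]],[[-0.045,-0.005,-0.09],[0,0,0]]]}}

```text
time_s: 1.27
ee_pos: [0.4333, -0.1736, 0.4599]
orientation: [[-0.999, 0.0, -0.051], [0.051, 0.001, -0.999], [-0.0, -1.0, -0.001]]
wrist_force: [-0.4, -0.1, 0.1]
grip_width: 0.0041
```

```bash
python3 go.py 0.43 -0.17 0.46 -93.2; python3 -c "
from h import *
snap('wrist','w1')"
```

```text
t 1.27 p [ 0.4333 -0.1736  0.4599] F [-0.4 -0.1  0.1] w 0.0041
shift [ 0.0034 -0.0001 -0.0035] turn [ 0.001  0.005 -0.   ] rows>= 0.1 0.0
```

View pics/w1.png

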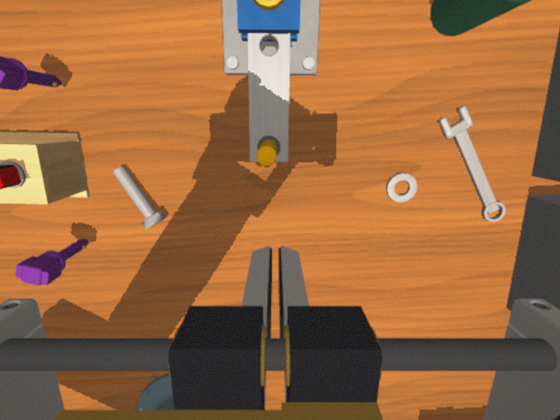

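```bash
cat >> h.py <<'E'
def ray(z,u,v,h):
    K=z['K'];R=cv2.Rodrigues(z['r'])[0];t=z['t'].reshape(3)
    o=-R.T@t;d=R.T@np.array([(u-K[0,2])/K[0,0],(v-K[1,2])/K[1,1],1]);return o+d*(h-o[2])/d[2]
E
python3 - <<'E'
from h import *
z=load('w1');P=pts(z);hsv=cv2.cvtColor(z['p'],cv2.COLOR_RGB2HSV);H,S,V=[hsv[...,i].astype(int) for i in range(3)]
m=(H>15)&(H<32)&(S>150)&(abs(P[...,0]-.5)<.05)&(abs(P[...,1]+.175)<.04)&(P[...,2]>.198)
q=P[m];print('post top',len(q),q.mean(0),np.median(q,0),q.min(0),q.max(0))
m=(S<60)&(P[...,2]>.108)&(P[...,2]<.122)&(abs(P[...,1]+.175)<.04)&(P[...,0]>.47)&(P[...,0]<.7)
q=P[m];print('plate',np.median(q,0));
for lo in np.arange(.48,.6,.015):
    s=q[(q[:,0]>lo)&(q[:,0]<lo+.015)]
    if len(s)>5: print(round(lo,3),s[:,1].min(),s[:,1].max(),(s[:,1].min()+s[:,1].max())/2)
for f in 'sd':
  z=load(f+'1')
# tongue hole
z=load('w1');print(ray(z,269,45,.116))
E
python3 go.py 0.43 -0.17 0.46 -93.2
```

```text
post top 3939 [ 0.45661691 -0.17086217  0.36970567] [ 0.45217973 -0.17260331  0.38496465] [ 0.45000499 -0.2010351   0.1983772 ] [ 0.51660816 -0.135003    0.44025128]
plate [ 0.54565022 -0.17231678  0.1156461 ]
0.48 -0.18866131796937421 -0.1489127017496409 -0.16878700985950756
0.495 -0.1892374355312504 -0.1501275749856111 -0.16968250525843076
0.51 -0.1898347917875187 -0.15021723100384915 -0.1700260113956839
0.525 -0.1914635337265275 -0.15131820233721827 -0.17139086803187287
0.54 -0.19202556493099976 -0.15255689183890336 -0.17229122838495156
0.555 -0.19262544505447576 -0.1531967961678744 -0.17291112061117508
0.57 -0.19412727098675073 -0.15375360626554563 -0.17394043862614816
0.585 -0.2027807443415288 -0.14722093713510906 -0.17500084073831892
[ 0.58795552 -0.17519567  0.116     ]
t 1.32 p [ 0.4327 -0.1751  0.4597] F [-0.2 -1.2  0.1] w 0.0013
shift [ 0.0029 -0.0002 -0.005 ] turn [-0.     0.003  0.   ] rows>= 0.1 0.0
```

```bash
python3 go.py 0.455 -0.1672 0.354 -93.3
```

```text
t 1.32 p [ 0.4327 -0.1751  0.4597] F [-0.2 -1.2  0.1] w 0.0013
shift [-0.0219  0.1057 -0.0091] turn [-0.     0.005  0.   ] rows>= 2.6 0.0
```

Request:
{"op": "step_arm", "data": {"motion": [[[-0.005,0.04,-0.009],[0,0,0]],[[-0.02,0.08,-0.009],[0,0.005,0]],[[-0.022,0.106,-0.009],[0,0.005,0]],[[-0.022,0.106,-0.009],[0,0.005,0]]], "hand": 0, "force": 30}}

```text
time_s: 1.65
ee_pos: [0.4528, -0.1688, 0.3474]
orientation: [[-0.998, -0.011, -0.063], [0.062, 0.007, -0.998], [0.011, -1.0, -0.006]]
wrist_force: [-0.9, 0.4, -0.4]
grip_width: 0.0002
```

```bash
python3 go.py 0.515 -0.1706 0.354 -93.3
```

```text
t 1.65 p [ 0.4528 -0.1688  0.3474] F [-0.9  0.4 -0.4] w 0.0002
shift [-0.0621 -0.0073 -0.0021] turn [ 0.006 -0.005  0.011] rows>= 1.5 0.1
```

Request:
{"op": "step_arm", "data": {"motion": [[[-0.006,-0.003,-0.001],[0,0,0]],[[-0.012,-0.005,-0.001],[0,0,0]],[[-0.018,-0.005,-0.001],[0,0,0]],[[-0.024,-0.005,-0.001],[0,0,0]],[[-0.028,-0.005,-0.001],[0,0,0]]]}}

```text
time_s: 2.07
ee_pos: [0.4836, -0.17, 0.3609]
orientation: [[-0.998, 0.001, -0.061], [0.061, -0.002, -0.998], [-0.001, -1.0, 0.002]]
wrist_force: [-4.3, -0.2, 3.3]
grip_width: 0.0003
```

Request:
{"op": "step_arm", "data": {"motion": [[[-0.005,0,0],[0,0,0]],[[-0.01,0,0],[0,0,0]],[[-0.015,0,0],[0,0,0]],[[-0.02,0,0],[0,0,0]],[[-0.023,0,0],[0,0,0]]]}}

```text
time_s: 2.48
ee_pos: [0.5063, -0.1708, 0.3589]
orientation: [[-0.998, -0.0, -0.061], [0.061, 0.0, -0.998], [0.0, -1.0, -0.0]]
wrist_force: [-3.4, 0.9, 2.7]
grip_width: 0.0005
```

```bash
python3 go.py 0.515 -0.1706 0.354 -93.3
```

```text
t 2.48 p [ 0.5063 -0.1708  0.3589] F [-3.4  0.9  2.7] w 0.0005
shift [-0.0087  0.0049 -0.0007] turn [ 0.    -0.003  0.   ] rows>= 0.2 0.0
```

Contact at about 3 N and the post is sliding. I'll continue slowly to the stop.

Request:
{"op": "step_arm", "data": {"motion": [[[-0.003,0,0],[0,0,0]],[[-0.006,0,0],[0,0,0]],[[-0.009,0,0],[0,0,0]],[[-0.012,0,0],[0,0,0]]]}}

```text
time_s: 2.82
ee_pos: [0.5173, -0.1715, 0.3588]
orientation: [[-0.998, -0.006, -0.061], [0.061, 0.001, -0.998], [0.006, -1.0, -0.001]]
wrist_force: [-19.1, 1.5, 13.1]
grip_width: 0.0004
```

Request:
{"op": "step_arm", "data": {"motion": [[[-0.001,0,0],[0,0,0]],[[-0.002,0,0],[0,0,0]],[[-0.003,0,0],[0,0,0]]]}}

```text
time_s: 3.07
ee_pos: [0.5188, -0.1717, 0.3589]
orientation: [[-0.998, -0.014, -0.06], [0.06, 0.002, -0.998], [0.014, -1.0, -0.001]]
wrist_force: [-26.9, 3.2, 18.2]
grip_width: 0.0002
```

Request:
{"op": "step_arm", "data": {"motion": [[[0.03,0,0],[0,0,0]],[[0.03,-0.04,0],[0,0,0]],[[0.03,-0.08,0],[0,0,0]],[[0.02,-0.11,0],[0,0,0]],[[0.02,-0.11,0],[0,0,0]]]}}

```text
time_s: 3.48
ee_pos: [0.5023, -0.1711, 0.4768]
orientation: [[-0.998, 0.014, -0.061], [0.061, -0.007, -0.998], [-0.014, -1.0, 0.006]]
wrist_force: [0.4, 0.3, 1.0]
grip_width: 0.0004
```

```bash
python3 -c "
from h import *
snap('wrist','w2');snap('scene','s2')"; python3 go.py 0.475 0.13 0.46 -93.3
```

```text
t 3.58 p [ 0.5012 -0.1707  0.4703] F [-0.6 -0.6  0.2] w 0.0007
shift [ 0.0446  0.0097 -0.2985] turn [-0.002 -0.004 -0.004] rows>= 7.2 0.0
```

View pics/w2.png

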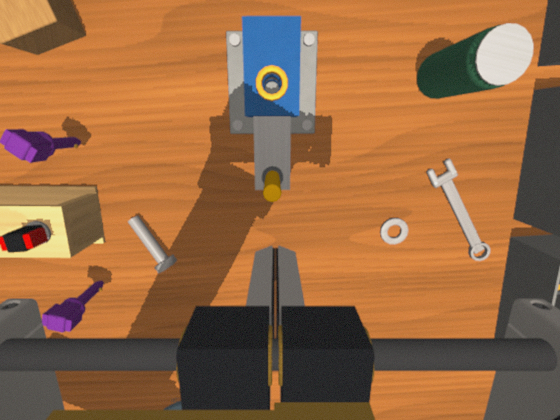

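```bash
python3 - <<'E'
from h import *
snap('wrist','w3')
for t in('w2','w3','s2'):
    z=load(t);P=pts(z);hsv=cv2.cvtColor(z['p'],cv2.COLOR_RGB2HSV);H,S,V=[hsv[...,i].astype(int) for i in range(3)]
    X,Y,Z=P[...,0],P[...,1],P[...,2]
    g=(H>15)&(H<34)&(S>120)&(abs(X-.63)<.04)&(abs(Y+.178)<.04)&(Z>.136)&(Z<.15)
    q=P[g];print(t,'collar',len(q),q.mean(0),(q.min(0)+q.max(0))/2,np.median(q[:,2]))
    c,_=cv2.findContours(g.astype(np.uint8),cv2.RETR_EXTERNAL,cv2.CHAIN_APPROX_NONE);c=max(c,key=len)
    e=cv2.fitEllipse(c);print(' ell',e,ray(z,*e[0],.1415))
    g=(H>15)&(H<34)&(S>120)&(abs(X-.538)<.03)&(abs(Y+.174)<.03)&(Z>.2)&(Z<.212)
    q=P[g];print(' post',len(q),q.mean(0) if len(q) else 0,(q.min(0)+q.max(0))/2)
    m=(H>100)&(H<120)&(S>150)&(Z>.124)&(Z<.136)&(abs(X-.63)<.1)&(abs(Y+.18)<.06)
    print(' blue',cv2.minAreaRect(P[m][:,:2].astype(np.float32)),np.median(P[m][:,2]))
p=load('w3')['p'];cv2.imwrite('pics/c3.png',cv2.resize(p[40:220,220:330,::-1],None,fx=3,fy=3,interpolation=cv2.INTER_CUBIC))
E
```

```text
w2 collar 525 [ 0.62768355 -0.17693744  0.14125033] [ 0.62746564 -0.17715887  0.1402966 ] 0.14140070628709056
 ell ((271.3077697753906, 82.40022277832031), (30.85238265991211, 33.76300811767578), 3.887108325958252) [ 0.62760864 -0.1770027   0.1415    ]
 post 272 [ 0.53380037 -0.17129985  0.20521503] [ 0.53321513 -0.1710484   0.20384862]
 blue ((0.6425086855888367, -0.17785196006298065), (0.05470847710967064, 0.08877912163734436), 86.47748565673828) 0.12965696260386322
w3 collar 558 [ 0.62756899 -0.17722125  0.14126334] [ 0.62727752 -0.17716472  0.13992741] 0.141350693257994
 ell ((273.37176513671875, 76.2549057006836), (31.60953140258789, 35.10374069213867), 3.3255152702331543) [ 0.62754838 -0.17708503  0.1415    ]
 post 286 [ 0.53385706 -0.17129433  0.20524661] [ 0.53356064 -0.17111989  0.20410367]
 blue ((0.6425686478614807, -0.17796646058559418), (0.05460686609148979, 0.08921802788972855), 86.81935119628906) 0.12963613630761503
s2 collar 88 [ 0.62904217 -0.1770434   0.13967363] [ 0.62760947 -0.17819856  0.13956983] 0.13988810257296877
 ell ((225.8722381591797, 215.91551208496094), (10.405076026916504, 13.104787826538086), 75.73529052734375) [ 0.63082474 -0.1772414   0.1415    ]
 post 30 [ 0.53446149 -0.17206989  0.20367646] [ 0.53292916 -0.17187492  0.20315839]
 blue ((0.6434366106987, -0.1782287061214447), (0.05539355054497719, 0.09177210927009583), 87.08686065673828) 0.12858060874561605
```

View pics/c3.png

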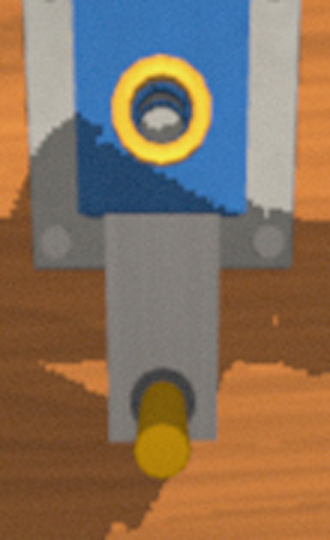

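```bash
python3 go.py 0.41 0.13 0.42 -94
```

```text
t 3.63 p [ 0.5009 -0.1705  0.4684] F [ 0.6  0.2 -0.5] w 0.0004
shift [ 0.1091  0.0484 -0.2944] turn [ 0.     0.009 -0.001] rows>= 7.6 0.1
```

Request:
{"op": "step_arm", "data": {"motion": [[[0.109,0.0,-0.294],[0,0,0]],[[0.109,0.0,-0.294],[0,0,0]],[[0.109,0.0,-0.294],[0,0,0]],[[0.109,0.0,-0.294],[0,0,0]],[[0.109,0.0,-0.294],[0,0,0]]], "hand": 58}}

```text
time_s: 4.05
ee_pos: [0.4392, 0.0303, 0.4666]
orientation: [[-0.998, -0.003, -0.062], [0.062, 0.001, -0.998], [0.003, -1.0, -0.001]]
wrist_force: [0.8, 0.3, 0.2]
grip_width: 0.0302
```

```bash
python3 go.py 0.41 0.13 0.42 -94
```

```text
t 4.05 p [0.4392 0.0303 0.4666] F [0.8 0.3 0.2] w 0.0302
shift [ 0.0353  0.0468 -0.0976] turn [0.001 0.008 0.003] rows>= 2.7 0.1
```

Request:
{"op": "step_arm", "data": {"motion": [[[0.035,0.045,-0.097],[0,0.008,0]],[[0.035,0.045,-0.097],[0,0.008,0]],[[0.035,0.045,-0.097],[0,0.008,0]],[[0.035,0.045,-0.097],[0,0.008,0]],[[0.035,0.045,-0.097],[0,0.008,0]]]}}

```text
time_s: 4.47
ee_pos: [0.4105, 0.1287, 0.4215]
orientation: [[-0.998, -0.004, -0.066], [0.066, -0.0, -0.998], [0.004, -1.0, 0.001]]
wrist_force: [-0.1, -0.0, -1.1]
grip_width: 0.0548
```

Request:
{"op": "step_arm", "data": {"motion": [[[0,0,0],[0,0,0]],[[0,0,0],[0,0,0]]]}}

```text
time_s: 4.63
ee_pos: [0.4119, 0.1269, 0.424]
orientation: [[-0.997, 0.0, -0.071], [0.071, -0.0, -0.997], [-0.0, -1.0, 0.0]]
wrist_force: [-0.3, -0.4, -0.7]
grip_width: 0.0543
```

```bash
python3 -c "
from h import *
snap('wrist','w4')"; python3 go.py 0.41 0.13 0.42 -94
```

```text
t 4.68 p [0.4119 0.1268 0.4242] F [ 0.2 -0.3  0.9] w 0.0546
shift [ 0.0022  0.0042 -0.003 ] turn [-0.    -0.001 -0.001] rows>= 0.1 0.0
```

View pics/w4.png

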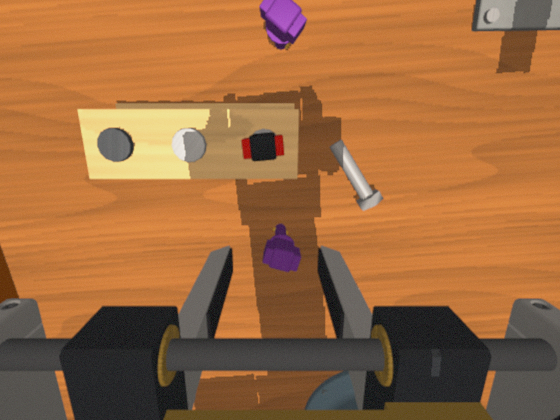

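```bash
python3 - <<'E'
from h import *
z=load('w4');P=pts(z);hsv=cv2.cvtColor(z['p'],cv2.COLOR_RGB2HSV);H,S,V=[hsv[...,i].astype(int) for i in range(3)]
X,Y,Z=P[...,0],P[...,1],P[...,2];b=(abs(X-.475)<.03)&(abs(Y-.132)<.035)
r=b&((H<6)|(H>173))&(S>150)&(Z>.115)
q=P[r];a=q[q[:,1]<.13];c=q[q[:,1]>.134]
for s in(a,c):print(len(s),s.mean(0),s.min(0),s.max(0))
print('mid',(a.mean(0)+c.mean(0))/2,'ang',np.degrees(np.arctan2(*(c-0).mean(0)[[1,0]]-a.mean(0)[[1,0]])))
k=b&(V<60)&(Z>.118);q=P[k];print('blk',len(q),q.mean(0),np.median(q,0));e=cv2.minAreaRect(q[:,:2].astype(np.float32));print(e)
m=(b&(Z>.115)&((V<60)|r))
print('all',cv2.minAreaRect(P[m][:,:2].astype(np.float32)))
m=(Z>.08)&(Z<.088)&(abs(X-.48)<.06)&(Y>.08)&(Y<.35)
print('rack',cv2.minAreaRect(P[m][:,:2].astype(np.float32)))
cv2.imwrite('pics/c4.png',cv2.resize(z['p'][120:180,220:310,::-1],None,fx=6,fy=6,interpolation=cv2.INTER_CUBIC))
E
```

```text
165 [0.47603923 0.11940093 0.12379085] [0.46697719 0.11563671 0.12018561] [0.49511383 0.12320105 0.4043119 ]
162 [0.47505307 0.14865584 0.1222731 ] [0.46616492 0.14170326 0.12010142] [0.48618448 0.15242926 0.12485782]
mid [0.47554615 0.13402839 0.12303198] ang 91.93065603449132
blk 3754 [0.45321282 0.15454362 0.30563128] [0.4473565  0.158296   0.33861522]
((0.4688427746295929, 0.14317196607589722), (0.027970358729362488, 0.06572384387254715), 33.9185676574707)
all ((0.46950429677963257, 0.1436540186405182), (0.0313238799571991, 0.06503654271364212), 31.634593963623047)
rack ((0.47991636395454407, 0.21015703678131104), (0.22074517607688904, 0.06963484734296799), 85.9051513671875)
```

View pics/c4.png

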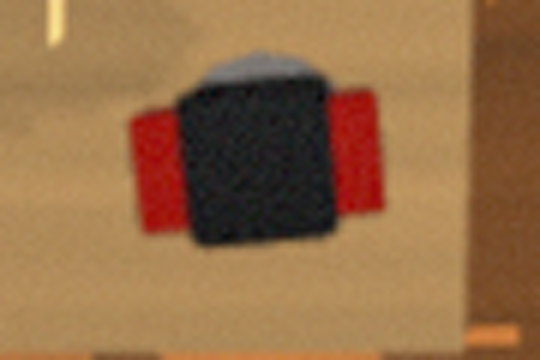

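```bash
python3 - <<'E'
from h import *
z=load('w4');P=pts(z);hsv=cv2.cvtColor(z['p'],cv2.COLOR_RGB2HSV);H,S,V=[hsv[...,i].astype(int) for i in range(3)]
X,Y,Z=P[...,0],P[...,1],P[...,2];b=(abs(X-.475)<.03)&(abs(Y-.132)<.035)&(Z>.117)&(Z<.13)
r=b&((H<6)|(H>173))&(S>150)
q=P[r];a=q[q[:,1]<.134];c=q[q[:,1]>.134];ma,mc=np.median(a,0),np.median(c,0)
print(ma,mc,(ma+mc)/2,np.degrees(np.arctan2(mc[1]-ma[1],mc[0]-ma[0])))
k=b&(V<60);q=P[k];print(len(q),q.mean(0),cv2.minAreaRect(q[:,:2].astype(np.float32)))
for u,v in((246.7,148.5),(279.3,145.3)):print(ray(z,u,v,.122))
vu=np.argwhere(r|k)[:,::-1].astype(np.float32);e=cv2.minAreaRect(vu);print(e)
w=np.array([ray(z,*p,.123)[:2] for p in cv2.boxPoints(e)]);print(w,w.mean(0))
E
python3 go.py 0.4755 0.1325 0.335 -95
```

```text
[0.47582226 0.11942376 0.12210323] [0.47504141 0.14872188 0.12220946] [0.47543183 0.13407282 0.12215634] 91.52668215645612
622 [0.47573709 0.13391196 0.12394932] ((0.47548332810401917, 0.13381315767765045), (0.023487132042646408, 0.022038500756025314), 1.1065465211868286)
[0.47472674 0.14857549 0.122     ]
[0.47545318 0.11884048 0.122     ]
((262.5792236328125, 146.29208374023438), (26.368486404418945, 40.697021484375), 84.2894058227539)
[[0.48677774 0.15240666]
 [0.48768502 0.11605251]
 [0.46444494 0.11516818]
 [0.46342531 0.15240788]] [0.47558325 0.13400881]
t 4.68 p [0.4119 0.1268 0.4242] F [ 0.2 -0.3  0.9] w 0.0546
shift [-0.063   0.0893 -0.0102] turn [-0.     0.016 -0.001] rows>= 2.6 0.1
```

```bash
python3 go.py 0.4755 0.1335 0.335 -88.3
```

```text
t 4.68 p [0.4119 0.1268 0.4242] F [ 0.2 -0.3  0.9] w 0.0546
shift [-0.0629  0.0893 -0.0112] turn [-0.    -0.101 -0.001] rows>= 2.6 0.8
```

Request:
{"op": "step_arm", "data": {"motion": [[[-0.04,0.01,-0.008],[0,-0.1,0]],[[-0.063,0.045,-0.011],[0,-0.101,0]],[[-0.063,0.08,-0.011],[0,-0.101,0]],[[-0.063,0.089,-0.011],[0,-0.101,0]],[[-0.063,0.089,-0.011],[0,-0.101,0]]]}}

```text
time_s: 5.1
ee_pos: [0.4743, 0.1335, 0.332]
orientation: [[-1.0, -0.007, 0.03], [-0.03, -0.0, -1.0], [0.007, -1.0, 0.0]]
wrist_force: [0.2, 0.4, 0.5]
grip_width: 0.0542
```

Request:
{"op": "step_arm", "data": {"motion": [[[0,0,0],[0,0,0]],[[0,0,0],[0,0,0]]]}}

```text
time_s: 5.27
ee_pos: [0.4756, 0.1342, 0.3373]
orientation: [[-1.0, 0.004, 0.031], [-0.031, 0.0, -1.0], [-0.004, -1.0, -0.0]]
wrist_force: [1.1, 0.6, -0.7]
grip_width: 0.0541
```

```bash
python3 -c "
from h import *
snap('wrist','w5');snap('side','d5');snap('scene','s5')
a=load('w5')['p'];b=cv2.resize(load('d5')['p'][110:200,190:290],None,fx=4,fy=4);c=cv2.resize(load('s5')['p'][120:220,310:410],None,fx=4,fy=4)
o=np.zeros((400,800,3),np.uint8);o[:360,:400]=b;o[:,400:]=c;cv2.imwrite('pics/c5.png',o[:,:,::-1])"; python3 go.py 0.4755 0.1335 0.292 -88.3
```

```text
t 5.42 p [0.4754 0.1344 0.3371] F [ 1.1 -0.1 -0.2] w 0.0542
shift [0.0001 0.0451 0.0009] turn [ 0.     0.002 -0.004] rows>= 1.1 0.0
```

View pics/w5.png

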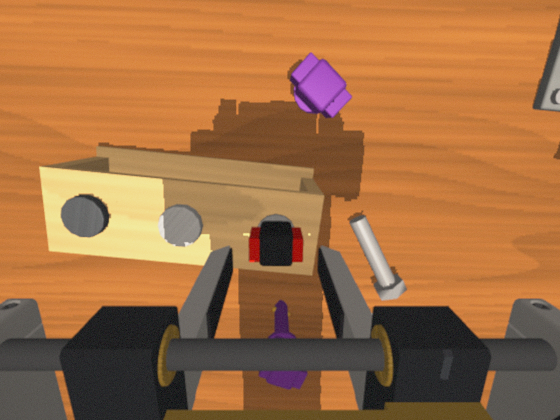

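View pics/c5.png

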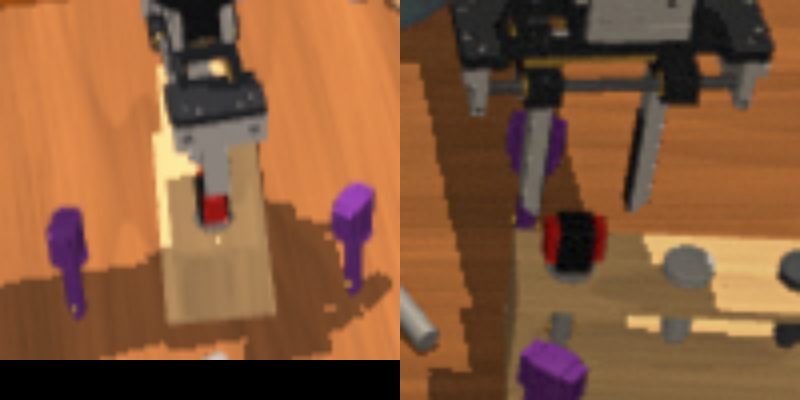

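```bash
python3 - <<'E'
from h import *
z=load('w5');P=pts(z);hsv=cv2.cvtColor(z['p'],cv2.COLOR_RGB2HSV);H,S,V=[hsv[...,i].astype(int) for i in range(3)]
X,Y,Z=P[...,0],P[...,1],P[...,2];b=(abs(X-.475)<.03)&(abs(Y-.132)<.035)&(Z>.117)&(Z<.13)
r=b&((H<6)|(H>173))&(S>150)
q=P[r];a=q[q[:,1]<.134];c=q[q[:,1]>.134];ma,mc=np.median(a,0),np.median(c,0)
print(ma,mc,(ma+mc)/2,np.degrees(np.arctan2(mc[1]-ma[1],mc[0]-ma[0])))
k=b&(V<60);q=P[k];print(len(q),q.mean(0),cv2.minAreaRect(q[:,:2].astype(np.float32)))
E
```

```text
[0.476589   0.11932269 0.12205085] [0.47600443 0.14907863 0.12202781] [0.47629672 0.13420066 0.12203933] 91.1254582712016
1071 [0.47720334 0.1341397  0.12353283] ((0.4757911264896393, 0.13416780531406403), (0.02363055758178234, 0.022730117663741112), 1.0957894325256348)
```

Request:
{"op": "step_arm", "data": {"motion": [[[0,0.015,0.0],[0,0,0]],[[-0.001,0.03,0.0],[0,0,0]],[[-0.001,0.04,0.0],[0,0,0]],[[-0.001,0.0455,0.0],[0,0,0]],[[-0.001,0.0455,0.0],[0,0,0]]]}}

```text
time_s: 5.83
ee_pos: [0.4756, 0.1345, 0.2887]
orientation: [[-0.999, -0.002, 0.032], [-0.032, -0.0, -0.999], [0.002, -1.0, 0.0]]
wrist_force: [-0.5, 0.1, 0.6]
grip_width: 0.0543
```

Request:
{"op": "step_arm", "data": {"motion": [[[0,0,0],[0,0,0]],[[0,0,0],[0,0,0]]]}}

```text
time_s: 6.0
ee_pos: [0.4763, 0.1345, 0.2904]
orientation: [[-0.999, 0.002, 0.032], [-0.032, 0.0, -0.999], [-0.002, -1.0, -0.0]]
wrist_force: [0.3, 0.0, 0.4]
grip_width: 0.0547
```

Request:
{"op": "step_arm", "data": {"motion": [[[0,0,0],[0,0,0]],[[0,0,0],[0,0,0]],[[0,0,0],[0,0,0]],[[0,0,0],[0,0,0]],[[0,0,0],[0,0,0]]], "hand": 0, "force": 35}}

```text
time_s: 6.42
ee_pos: [0.4763, 0.1344, 0.2902]
orientation: [[-0.999, 0.001, 0.032], [-0.032, -0.0, -0.999], [-0.001, -1.0, 0.0]]
wrist_force: [0.5, -1.2, 3.4]
grip_width: 0.0289
```

Request:
{"op": "step_arm", "data": {"motion": [[[0,0,0],[0,0,0]],[[0,0,0],[0,0,0]]]}}

```text
time_s: 6.58
ee_pos: [0.4763, 0.1344, 0.2902]
orientation: [[-0.999, 0.001, 0.032], [-0.032, -0.0, -0.999], [-0.001, -1.0, 0.0]]
wrist_force: [-0.7, -1.5, 5.1]
grip_width: 0.0292
```

```bash
python3 go.py 0.4762 0.1345 0.40 -88.3
```

```text
t 6.58 p [0.4763 0.1344 0.2902] F [-0.7 -1.5  5.1] w 0.0292
shift [-0.000e+00 -1.098e-01 -1.000e-04] turn [-0.     0.002 -0.001] rows>= 2.6 0.0
```

Request:
{"op": "step_arm", "data": {"motion": [[[0,-0.008,0],[0,0,0]],[[0,-0.02,0],[0,0,0]],[[0,-0.04,0],[0,0,0]],[[0,-0.06,0],[0,0,0]],[[0,-0.08,0],[0,0,0]]]}}

```text
time_s: 7.0
ee_pos: [0.4756, 0.1345, 0.3705]
orientation: [[-0.999, -0.001, 0.032], [-0.032, 0.0, -0.999], [0.001, -1.0, -0.0]]
wrist_force: [0.1, -0.2, -1.7]
grip_width: 0.029
```

Request:
{"op": "step_arm", "data": {"motion": [[[0,-0.025,0],[0,0,0]],[[0,-0.05,0],[0,0,0]],[[0,-0.075,0],[0,0,0]],[[0,-0.085,0],[0,0,0]],[[0,-0.085,0],[0,0,0]]]}}

```text
time_s: 7.42
ee_pos: [0.4762, 0.1345, 0.4577]
orientation: [[-0.999, 0.006, 0.032], [-0.032, 0.0, -0.999], [-0.006, -1.0, -0.0]]
wrist_force: [1.2, 0.1, -2.0]
grip_width: 0.0291
```

```bash
python3 go.py 0.6277 -0.1771 0.455 -88.3;python3 -c "
from h import *
snap('wrist','w6');snap('side','d6');snap('scene','s6')
b=cv2.resize(load('d6')['p'][50:200,170:320],None,fx=2.6,fy=2.6);c=cv2.resize(load('s6')['p'][70:220,300:450],None,fx=2.6,fy=2.6)
cv2.imwrite('pics/c6.png',np.hstack([b,c])[:,:,::-1])"
```

```text
t 7.42 p [0.4762 0.1345 0.4577] F [ 1.2  0.1 -2. ] w 0.0291
shift [-0.1414  0.0034  0.3163] turn [ 0.     0.002 -0.006] rows>= 8.3 0.1
```

View pics/c6.png

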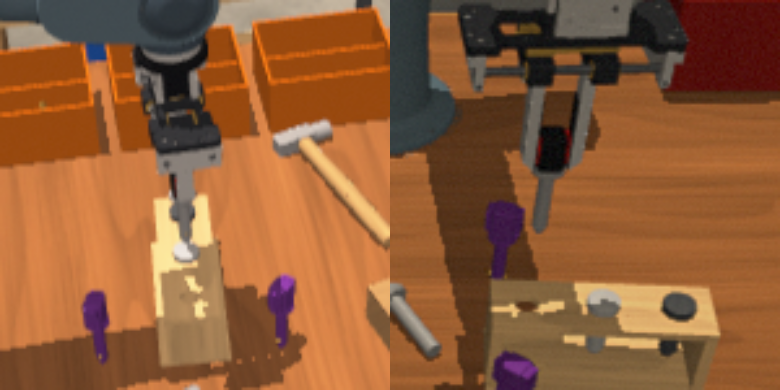

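View pics/w6.png

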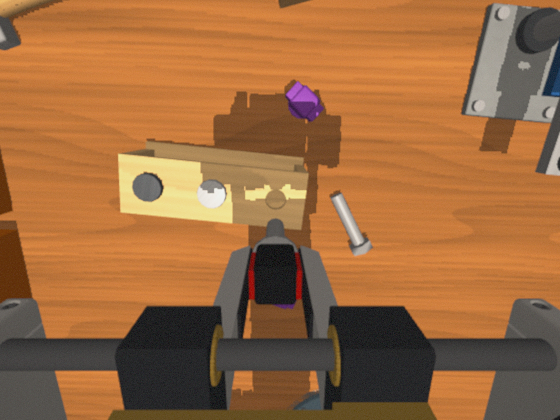

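```bash
python3 - <<'E'
from h import *
s=bot.get_state();R=s['orientation'];p=s['ee_pos']
z=load('w6');P=(pts(z)-p)@R  # tool frame
for v in range(216,306,5):
    q=P[v,275];print(v,np.round(q,4),z['p'][v,275])
for tag in('d6','s6'):
    z=load(tag);Q=(pts(z)-p)@R
    m=(abs(Q[...,0])<.03)&(abs(Q[...,2])<.03)&(Q[...,1]>.205)&(Q[...,1]<.30)&(z['d']>0)
    q=Q[m]
    for lo in np.arange(.205,.285,.015):
        k=q[(q[:,1]>lo)&(q[:,1]<lo+.015)]
        if len(k)>3:print(tag,round(lo,3),len(k),np.round(k.mean(0),4),np.round((k.min(0)+k.max(0))/2,4))
E
```

```text
216 [ 0.021   0.369  -0.0006] [175 141  92]
221 [-0.0092  0.2525 -0.0005] [86 86 81]
226 [-0.0093  0.2395 -0.0005] [87 82 78]
231 [-0.0092  0.2278 -0.0005] [82 79 79]
236 [-0.0168  0.1966 -0.0005] [105 102  96]
241 [-0.0135  0.1964 -0.0005] [119 116 110]
246 [-0.0128  0.1897 -0.0005] [25 29 21]
251 [-0.0129  0.1815 -0.0005] [26 18 22]
256 [-0.0127  0.1748 -0.0005] [12 17 12]
261 [-0.0134  0.1666 -0.0005] [24 26 20]
266 [-0.012   0.1633 -0.0005] [26 26 28]
271 [-0.0103  0.1609 -0.0005] [35 36 36]
276 [-0.0074  0.1608 -0.0005] [24 23 26]
281 [-0.0045  0.1607 -0.0005] [28 31 33]
286 [-0.0015  0.1607 -0.0005] [32 28 27]
291 [ 0.0014  0.1604 -0.0005] [18 19 16]
296 [ 0.0048  0.1611 -0.0005] [28 30 26]
301 [ 0.0075  0.1604 -0.0005] [31 30 28]
d6 0.205 12 [0.0013 0.2144 0.0057] [0.0025 0.2124 0.0065]
d6 0.22 18 [0.0028 0.2256 0.0071] [0.0023 0.2265 0.0058]
d6 0.235 18 [0.0013 0.2419 0.0058] [0.0011 0.2424 0.0051]
d6 0.25 19 [0.0012 0.2559 0.0066] [0.0005 0.2573 0.0056]
d6 0.265 7 [0.0015 0.269  0.0049] [0.0008 0.2682 0.0047]
s6 0.205 19 [-0.0054  0.2138  0.0016] [-0.0051  0.2125  0.002 ]
s6 0.22 31 [-0.0028  0.2277  0.0015] [-0.0021  0.2269  0.0009]
s6 0.235 32 [-0.004   0.242   0.0019] [-0.004   0.2424  0.001 ]
s6 0.25 30 [-0.0037  0.2577  0.0017] [-0.0042  0.2576  0.0012]
s6 0.265 12 [-0.0026  0.2698  0.0017] [-1.900e-03  2.717e-01  1.000e-04]
```

```bash
python3 - <<'E'
from h import *
s=bot.get_state();R=s['orientation'];p=s['ee_pos'];print(p)
snap('wrist','w7')
z=load('w7');P=(pts(z)-p)@R
for v in range(216,306,8): print(v,np.round(P[v,275],4))
m=(abs(P[...,2])<.0105)&(abs(P[...,0])<.011)&(P[...,1]<.175)&(P[...,1]>.15);q=P[m];print(q.mean(0),np.median(q,0))
hsv=cv2.cvtColor(z['p'],cv2.COLOR_RGB2HSV);r=((hsv[...,0]<6)|(hsv[...,0]>173))&(hsv[...,1]>150)&(P[...,1]<.2)&(P[...,1]>.1)&(abs(P[...,0])<.02)
q=P[r];print('btn',q.min(0),q.max(0))
g=P[(abs(P[...,0])<.02)&(abs(P[...,2])<.04)&(P[...,1]>.18)&(P[...,1]<.21)&(hsv[...,1]<80)];print('tips',np.percentile(g[abs(g[:,2])>.017],[50,90,98],axis=0))
s=bot.get_state();print(s['ee_pos'],s['wrist_force'])
E
```

```text
[0.47557035 0.13442627 0.45265695]
216 [ 0.0233  0.3683 -0.0005]
224 [-0.0064  0.2495 -0.0004]
232 [-0.0059  0.2326 -0.0004]
240 [-0.0118  0.2013 -0.0004]
248 [-0.0107  0.191  -0.0004]
256 [-0.0109  0.179  -0.0004]
264 [-0.0103  0.1699 -0.0004]
272 [-0.0072  0.1666 -0.0004]
280 [-0.0025  0.1665 -0.0004]
288 [ 0.0019  0.1658 -0.0004]
296 [ 0.0069  0.166  -0.0004]
304 [ 0.1264  0.3417 -0.0005]
[-1.66587041e-03  1.66978203e-01 -3.46194477e-06] [-0.00211947  0.16642144  0.00016854]
btn [-0.01004048  0.16162842 -0.01519691] [0.00986944 0.1917541  0.01412085]
tips [[-0.00927198  0.18621527 -0.01714063]
 [-0.00892398  0.19267665  0.0231227 ]
 [-0.00875818  0.19534857  0.0249793 ]]
[0.4755887  0.13442799 0.4522824 ] [-0.23606435  0.22368209 -2.57623604]
```

```bash
python3 go.py 0.629 -0.1771 0.455 -88.3
```

```text
t 7.62 p [0.4756 0.1344 0.4523] F [-0.2  0.2 -2.6] w 0.0293
shift [-0.1434 -0.0033  0.3162] turn [0.    0.002 0.004] rows>= 8.3 0.0
```

Request:
{"op": "step_arm", "data": {"motion": [[[-0.014,0,0.03],[0,0,0]],[[-0.03,0,0.066],[0,0,0]],[[-0.046,0,0.102],[0,0,0]],[[-0.062,0,0.138],[0,0,0]],[[-0.078,0,0.174],[0,0,0]]]}}

```text
time_s: 8.03
ee_pos: [0.5597, -0.0386, 0.4523]
orientation: [[-0.999, -0.003, 0.032], [-0.032, 0.001, -0.999], [0.003, -1.0, -0.001]]
wrist_force: [1.8, 0.7, -1.4]
grip_width: 0.0287
```

```bash
python3 go.py 0.629 -0.1771 0.455 -88.3
```

```text
t 8.03 p [ 0.5597 -0.0386  0.4523] F [ 1.8  0.7 -1.4] w 0.0287
shift [-0.0648 -0.0031  0.1406] turn [0.001 0.002 0.003] rows>= 3.7 0.0
```

Request:
{"op": "step_arm", "data": {"motion": [[[-0.016,0,0.035],[0,0,0]],[[-0.032,-0.003,0.07],[0,0,0]],[[-0.048,-0.003,0.105],[0,0,0]],[[-0.06,-0.003,0.13],[0,0,0]],[[-0.065,-0.003,0.1405],[0,0,0]]]}}

```text
time_s: 8.45
ee_pos: [0.6296, -0.1787, 0.4546]
orientation: [[-1.0, -0.003, 0.029], [-0.029, 0.001, -1.0], [0.003, -1.0, -0.001]]
wrist_force: [0.5, 0.8, -2.2]
grip_width: 0.029
```

Request:
{"op": "step_arm", "data": {"motion": [[[0,0,0],[0,0,0]],[[0,0,0],[0,0,0]],[[0,0,0],[0,0,0]]]}}

```text
time_s: 8.7
ee_pos: [0.6285, -0.1739, 0.4566]
orientation: [[-0.999, -0.002, 0.033], [-0.033, 0.001, -0.999], [0.002, -1.0, -0.001]]
wrist_force: [0.0, -0.2, -2.0]
grip_width: 0.0284
```

```bash
python3 go.py 0.629 -0.1771 0.455 -88.3;python3 - <<'E'
from h import *
snap('wrist','w8');snap('side','d8')
z=load('w8');P=pts(z);hsv=cv2.cvtColor(z['p'],cv2.COLOR_RGB2HSV);H,S,V=[hsv[...,i].astype(int) for i in range(3)]
X,Y,Z=P[...,0],P[...,1],P[...,2]
g=(H>15)&(H<34)&(S>120)&(abs(X-.63)<.04)&(abs(Y+.178)<.04)&(Z>.136)&(Z<.15)
q=P[g];print('collar',len(q),q.mean(0) if len(q) else 0, q.min(0),q.max(0))
m=(H>100)&(H<120)&(S>150)&(Z>.124)&(Z<.136)&(abs(X-.63)<.1)&(abs(Y+.18)<.06)
print(' blue',cv2.minAreaRect(P[m][:,:2].astype(np.float32)),np.median(P[m][:,2]))
s=(abs(X-.63)<.025)&(abs(Y+.177)<.02)&(Z>.17)&(Z<.235)&(S<70)
for lo in np.arange(.17,.24,.01):
    q=P[s&(Z>lo)&(Z<=lo+.01)]
    if len(q):print(round(lo,3),len(q),q.max(0)[0],q[:,0].mean(),q[:,1].min(),q[:,1].max(),(q[:,1].min()+q[:,1].max())/2)
b=cv2.resize(load('d8')['p'][130:280,230:380],None,fx=3,fy=3);cv2.imwrite('pics/c8.png',b[:,:,::-1])
E
```

```text
t 8.7 p [ 0.6285 -0.1739  0.4566] F [ 0.  -0.2 -2. ] w 0.0284
shift [-0.0004  0.0016  0.0032] turn [0.001 0.003 0.002] rows>= 0.1 0.0
collar 415 [ 0.63074864 -0.17730497  0.14091283] [ 0.6146955  -0.19228951  0.13609662] [ 0.64399486 -0.16198785  0.14343603]
 blue ((0.643364429473877, -0.1778174638748169), (0.0542791374027729, 0.08963683992624283), 86.88141632080078) 0.12956559352092337
0.18 1 0.6274869579710888 0.6274869579710888 -0.18010020422284506 -0.18010020422284506 -0.18010020422284506
0.19 51 0.6344736191850432 0.6327027624543565 -0.17994971352575148 -0.16571363728375488 -0.1728316754047532
0.2 70 0.6346549645518712 0.6327188966507933 -0.1797038830412009 -0.1657958441233899 -0.1727498635822954
0.21 75 0.6345220104497049 0.632791767373598 -0.1803886149720733 -0.1653988199763754 -0.17289371747422436
0.22 51 0.6345563308613278 0.6333210245812118 -0.1792000771083687 -0.16636316622115618 -0.17278162166476244
```

View pics/w8.png

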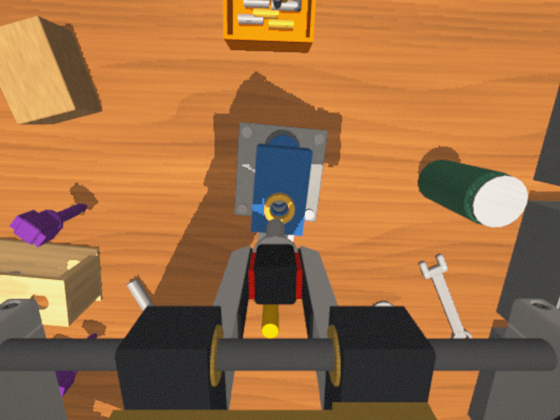

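View pics/c8.png

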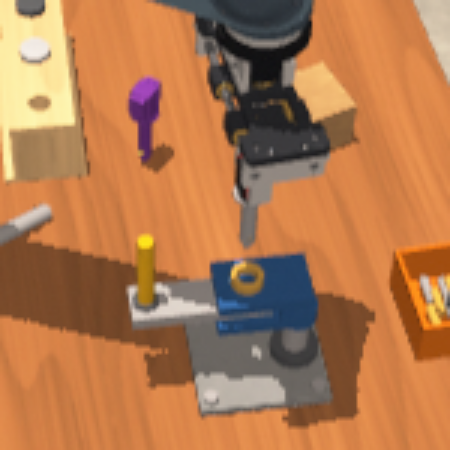

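Request:
{"op": "step_arm", "data": {"motion": [[[-0.001,0.01,0.003],[0,0.003,0]],[[-0.001,0.02,0.0043],[0,0.003,0]],[[-0.001,0.024,0.0043],[0,0.003,0]],[[-0.001,0.024,0.0043],[0,0.003,0]],[[-0.001,0.024,0.0043],[0,0.003,0]]]}}

```text
time_s: 9.22
ee_pos: [0.6299, -0.1795, 0.4325]
orientation: [[-1.0, -0.001, 0.029], [-0.029, 0.001, -1.0], [0.001, -1.0, -0.001]]
wrist_force: [0.7, -0.4, -1.4]
grip_width: 0.0288
```

Request:
{"op": "step_arm", "data": {"motion": [[[0,0,0],[0,0,0]],[[0,0,0],[0,0,0]],[[0,0,0],[0,0,0]]]}}

```text
time_s: 9.47
ee_pos: [0.6301, -0.1797, 0.434]
orientation: [[-1.0, 0.001, 0.029], [-0.029, -0.0, -1.0], [-0.001, -1.0, 0.0]]
wrist_force: [-0.2, -0.3, -2.6]
grip_width: 0.0289
```

```bash
python3 go.py 0.629 -0.1771 0.43 -88.3;python3 - <<'E'
from h import *
snap('wrist','w9');snap('scene','s9');snap('side','d9')
z=load('w9');P=pts(z);hsv=cv2.cvtColor(z['p'],cv2.COLOR_RGB2HSV);H,S,V=[hsv[...,i].astype(int) for i in range(3)]
X,Y,Z=P[...,0],P[...,1],P[...,2]
g=(H>15)&(H<34)&(S>120)&(abs(X-.63)<.04)&(abs(Y+.178)<.04)&(Z>.136)&(Z<.15)
q=P[g];print('collar',len(q), q.min(0),q.max(0))
s=(abs(X-.63)<.025)&(abs(Y+.177)<.02)&(Z>.15)&(Z<.215)&(S<70)
for lo in np.arange(.15,.21,.01):
    q=P[s&(Z>lo)&(Z<=lo+.01)]
    if len(q):print(round(lo,3),len(q),q.max(0)[0],q[:,1].min(),q[:,1].max(),(q[:,1].min()+q[:,1].max())/2)
a=cv2.resize(z['p'][170:290,220:340],None,fx=3.3,fy=3.3)
b=cv2.resize(load('s9')['p'][140:260,170:290],None,fx=3.3,fy=3.3)
cv2.imwrite('pics/c9.png',np.hstack([a,b])[:,:,::-1])
b=cv2.resize(load('d9')['p'][170:250,270:350],None,fx=6,fy=6);cv2.imwrite('pics/c9b.png',b[:,:,::-1])
E
```

```text
t 9.47 p [ 0.6301 -0.1797  0.434 ] F [-0.2 -0.3 -2.6] w 0.0289
shift [ 0.0011  0.004  -0.0026] turn [-0.    -0.001 -0.001] rows>= 0.1 0.0
collar 416 [ 0.61460725 -0.19181733  0.13601053] [ 0.64390747 -0.16244144  0.14313852]
0.16 19 0.6363554707178377 -0.18439239239586544 -0.17413378757087752 -0.17926308998337148
0.17 57 0.6365800491726773 -0.18514401848957326 -0.17255120580131472 -0.17884761214544398
0.18 66 0.6366007828768999 -0.18653095524023425 -0.17293339010712394 -0.17973217267367908
0.19 74 0.6364749419743782 -0.18553849768160194 -0.17237937562769792 -0.17895893665464993
0.2 34 0.6365967159991329 -0.1844801446379246 -0.17329830842332924 -0.17888922653062692
```

View pics/c9.png

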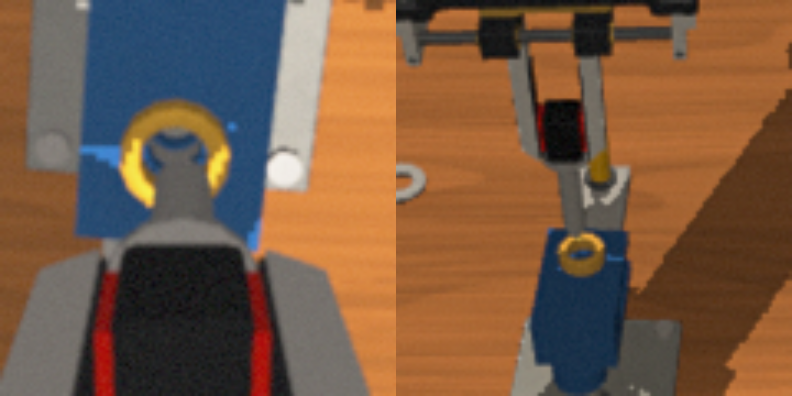

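View pics/c9b.png

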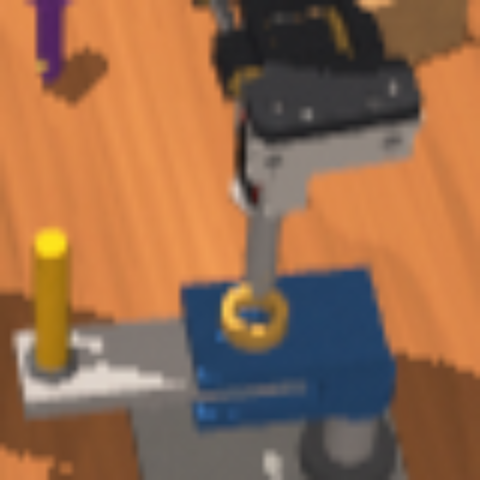

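Request:
{"op": "step_arm", "data": {"motion": [[[0.0006,0,-0.002],[0,0,0]],[[0.0006,0,-0.002],[0,0,0]],[[0.0006,0.004,-0.002],[0,0,0]],[[0.0006,0.008,-0.002],[0,0,0]],[[0.0006,0.012,-0.002],[0,0,0]]]}}

```text
time_s: 10.03
ee_pos: [0.6293, -0.1776, 0.4209]
orientation: [[-1.0, -0.0, 0.029], [-0.029, 0.0, -1.0], [0.0, -1.0, -0.0]]
wrist_force: [0.7, 0.3, -1.5]
grip_width: 0.0287
```

Request:
{"op": "step_arm", "data": {"motion": [[[0,0.003,0],[0,0,0]],[[0,0.006,0],[0,0,0]],[[0,0.009,0],[0,0,0]],[[0,0.012,0],[0,0,0]],[[0,0.012,0],[0,0,0]]]}}

```text
time_s: 10.45
ee_pos: [0.6293, -0.1776, 0.4085]
orientation: [[-1.0, -0.001, 0.029], [-0.029, 0.001, -1.0], [0.001, -1.0, -0.001]]
wrist_force: [-0.4, 0.2, -1.8]
grip_width: 0.0286
```

```bash
python3 go.py 0.629 -0.1771 0.43 -88.3;python3 - <<'E'
from h import *
snap('wrist','w10')
z=load('w10');P=pts(z);hsv=cv2.cvtColor(z['p'],cv2.COLOR_RGB2HSV);H,S,V=[hsv[...,i].astype(int) for i in range(3)]
X,Y,Z=P[...,0],P[...,1],P[...,2]
g=(H>15)&(H<34)&(S>120)&(abs(X-.63)<.04)&(abs(Y+.178)<.04)&(Z>.136)&(Z<.15)
q=P[g];print('collar',len(q), q.min(0),q.max(0))
s=(abs(X-.63)<.025)&(abs(Y+.177)<.02)&(Z>.145)&(Z<.19)&(S<70)
for lo in np.arange(.14,.18,.01):
    q=P[s&(Z>lo)&(Z<=lo+.01)]
    if len(q):print(round(lo,3),len(q),q.max(0)[0],q[:,1].min(),q[:,1].max(),(q[:,1].min()+q[:,1].max())/2)
a=cv2.resize(z['p'][170:290,220:340],None,fx=5,fy=5)
cv2.imwrite('pics/c10.png',a[:,:,::-1])
E
```

```text
t 10.45 p [ 0.6293 -0.1776  0.4085] F [-0.4  0.2 -1.8] w 0.0286
shift [ 0.0003 -0.0215 -0.0005] turn [ 0.001 -0.001  0.001] rows>= 0.5 0.0
collar 487 [ 0.61744849 -0.19182571  0.1360565 ] [ 0.6440845  -0.16245925  0.14334066]
0.14 29 0.6350069385070216 -0.18378061712937405 -0.16951399616354645 -0.17664730664646025
0.15 65 0.6352542522506955 -0.18359800962537687 -0.16964748077604705 -0.17662274520071197
0.16 68 0.6354250593617258 -0.18329669005615834 -0.17065257333293268 -0.17697463169454553
0.17 68 0.6354730549758976 -0.18309647996430098 -0.1708909617986328 -0.1769937208814669
```

View pics/c10.png

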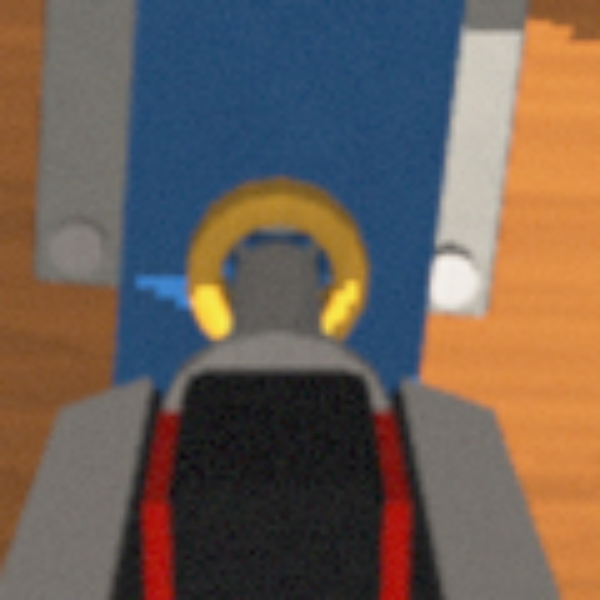

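The pin sits centred inside the collar bore with no side force. I'll continue down gently.

Request:
{"op": "step_arm", "data": {"motion": [[[0,0.002,0],[0,0,0]],[[0,0.004,0],[0,0,0]],[[0,0.006,0],[0,0,0]],[[0,0.008,0],[0,0,0]],[[0,0.01,0],[0,0,0]]]}}

```text
time_s: 10.92
ee_pos: [0.6294, -0.1776, 0.3992]
orientation: [[-1.0, -0.0, 0.029], [-0.029, 0.0, -1.0], [0.0, -1.0, -0.0]]
wrist_force: [0.2, -0.4, -2.6]
grip_width: 0.0287
```

Request:
{"op": "step_arm", "data": {"motion": [[[0,0.003,0],[0,0,0]],[[0,0.006,0],[0,0,0]],[[0,0.009,0],[0,0,0]],[[0,0.012,0],[0,0,0]]]}}

```text
time_s: 11.25
ee_pos: [0.6294, -0.1776, 0.3871]
orientation: [[-1.0, -0.0, 0.029], [-0.029, 0.0, -1.0], [0.0, -1.0, -0.0]]
wrist_force: [0.4, -0.6, -2.0]
grip_width: 0.0289
```

Request:
{"op": "step_arm", "data": {"motion": [[[0,0.003,0],[0,0,0]],[[0,0.006,0],[0,0,0]],[[0,0.009,0],[0,0,0]],[[0,0.012,0],[0,0,0]]]}}

```text
time_s: 11.58
ee_pos: [0.6294, -0.1776, 0.3752]
orientation: [[-1.0, 0.0, 0.029], [-0.029, 0.0, -1.0], [-0.0, -1.0, -0.0]]
wrist_force: [-0.1, -0.6, -1.6]
grip_width: 0.0289
```

Request:
{"op": "step_arm", "data": {"motion": [[[0,0.003,0],[0,0,0]],[[0,0.006,0],[0,0,0]],[[0,0.009,0],[0,0,0]],[[0,0.012,0],[0,0,0]]]}}

```text
time_s: 11.92
ee_pos: [0.6294, -0.1776, 0.3632]
orientation: [[-1.0, -0.0, 0.029], [-0.029, -0.0, -1.0], [0.0, -1.0, 0.0]]
wrist_force: [0.1, 0.1, -1.3]
grip_width: 0.0288
```

Request:
{"op": "step_arm", "data": {"motion": [[[0,0.002,0],[0,0,0]],[[0,0.004,0],[0,0,0]],[[0,0.006,0],[0,0,0]],[[0,0.008,0],[0,0,0]]]}}

```text
time_s: 12.25
ee_pos: [0.6294, -0.1776, 0.3554]
orientation: [[-1.0, 0.0, 0.029], [-0.029, -0.0, -1.0], [-0.0, -1.0, 0.0]]
wrist_force: [-0.2, 0.2, -1.3]
grip_width: 0.0291
```

Request:
{"op": "step_arm", "data": {"motion": [[[0,0.002,0],[0,0,0]],[[0,0.004,0],[0,0,0]],[[0,0.006,0],[0,0,0]],[[0,0.008,0],[0,0,0]]]}}

```text
time_s: 12.58
ee_pos: [0.6294, -0.1776, 0.3473]
orientation: [[-1.0, 0.0, 0.029], [-0.029, -0.0, -1.0], [-0.0, -1.0, 0.0]]
wrist_force: [-0.6, 0.2, 0.6]
grip_width: 0.029
```

Request:
{"op": "step_arm", "data": {"motion": [[[0,0.001,0],[0,0,0]],[[0,0.002,0],[0,0,0]],[[0,0.003,0],[0,0,0]],[[0,0.004,0],[0,0,0]]]}}

```text
time_s: 12.92
ee_pos: [0.6295, -0.1776, 0.3441]
orientation: [[-1.0, 0.0, 0.029], [-0.029, -0.0, -1.0], [-0.0, -1.0, 0.0]]
wrist_force: [-2.9, 0.4, 3.4]
grip_width: 0.0289
```

Request:
{"op": "step_arm", "data": {"motion": [[[0,0.0007,0],[0,0,0]],[[0,0.0014,0],[0,0,0]],[[0,0.002,0],[0,0,0]]]}}

```text
time_s: 13.17
ee_pos: [0.6295, -0.1776, 0.342]
orientation: [[-1.0, 0.0, 0.029], [-0.029, -0.0, -1.0], [-0.0, -1.0, 0.0]]
wrist_force: [-3.2, 1.7, 6.3]
grip_width: 0.0289
```

Request:
{"op": "step_arm", "data": {"motion": [[[0,0.0005,0],[0,0,0]],[[0,0.001,0],[0,0,0]],[[0,0.0015,0],[0,0,0]]]}}

```text
time_s: 13.42
ee_pos: [0.6295, -0.1776, 0.3411]
orientation: [[-1.0, 0.0, 0.029], [-0.029, -0.0, -1.0], [-0.0, -1.0, 0.0]]
wrist_force: [-4.9, 1.6, 9.4]
grip_width: 0.0289
```

Request:
{"op": "step_arm", "data": {"motion": [[[0,0.0005,0],[0,0,0]],[[0,0.001,0],[0,0,0]],[[0,0.001,0],[0,0,0]]]}}

```text
time_s: 13.67
ee_pos: [0.6296, -0.1776, 0.3411]
orientation: [[-1.0, 0.0, 0.029], [-0.029, -0.0, -1.0], [-0.0, -1.0, 0.0]]
wrist_force: [-6.5, 2.5, 11.1]
grip_width: 0.0291
```

Hard stop felt: z stalls at 0.3411, about 6.5 mm below first touch, at roughly 13 N net. I'll let go with the downward bias kept on.

Request:
{"op": "step_arm", "data": {"motion": [[[0,0.0005,0],[0,0,0]],[[0,0.0005,0],[0,0,0]],[[0,0.0005,0],[0,0,0]],[[0,0.0005,0],[0,0,0]]], "hand": 55}}

```text
time_s: 14.0
ee_pos: [0.6294, -0.1777, 0.338]
orientation: [[-1.0, 0.0, 0.029], [-0.029, -0.0, -1.0], [-0.0, -1.0, 0.0]]
wrist_force: [0.4, 0.7, 0.3]
grip_width: 0.0508
```

```bash
python3 go.py 0.629 -0.1771 0.45 -88.3;python3 - <<'E'
from h import *
snap('wrist','w11')
z=load('w11');P=pts(z);hsv=cv2.cvtColor(z['p'],cv2.COLOR_RGB2HSV);H,S,V=[hsv[...,i].astype(int) for i in range(3)]
X,Y,Z=P[...,0],P[...,1],P[...,2]
k=(abs(X-.628)<.012)&(abs(Y+.177)<.012)&(Z>.15)&(Z<.2);q=P[k];print('top',len(q),np.median(q,0),np.percentile(q[:,2],[50,80,95]))
cv2.imwrite('pics/c11.png',cv2.resize(z['p'][150:330,180:370],None,fx=3,fy=3)[:,:,::-1])
E
```

```text
t 14.0 p [ 0.6294 -0.1777  0.338 ] F [0.4 0.7 0.3] w 0.0508
shift [ 0.0003 -0.112  -0.0005] turn [-0.    -0.001 -0.   ] rows>= 2.7 0.0
top 2277 [ 0.63280802 -0.17628813  0.17769571] [0.17769571 0.17845008 0.17895846]
```

View pics/c11.png

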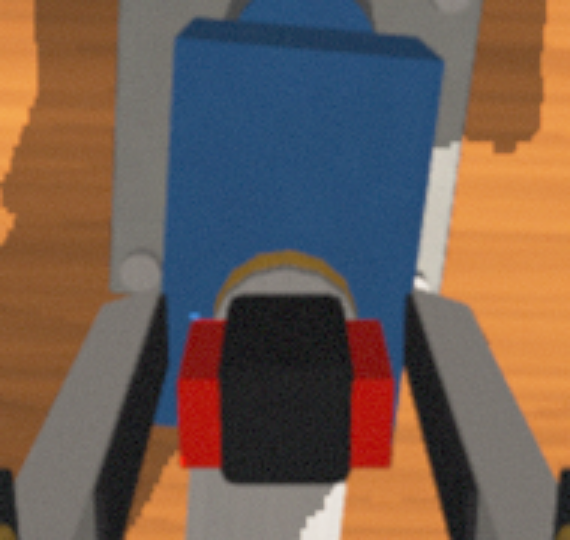

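The head top is at 0.178, so the pin's origin is at 0.138 and the collar is held down about 3.5 mm: locked. I'll withdraw straight up.

Request:
{"op": "step_arm", "data": {"motion": [[[0,-0.015,0],[0,0,0]],[[0,-0.035,0],[0,0,0]],[[0,-0.06,0],[0,0,0]],[[0,-0.09,0],[0,0,0]],[[0,-0.115,0],[0,0,0]]]}}

```text
time_s: 14.47
ee_pos: [0.6294, -0.1777, 0.4546]
orientation: [[-1.0, 0.0, 0.029], [-0.029, -0.0, -1.0], [-0.0, -1.0, 0.0]]
wrist_force: [0.7, -0.1, -0.3]
grip_width: 0.052
```

Request:
{"op": "step_arm", "data": {"motion": [[[0.07,0,0],[0,0,0]],[[0.07,-0.01,0],[0,0,0]],[[0.07,-0.01,0],[0,0,0]],[[0.07,-0.01,0],[0,0,0]],[[0.07,-0.01,0],[0,0,0]]]}}

```text
time_s: 14.88
ee_pos: [0.5597, -0.1797, 0.4631]
orientation: [[-1.0, 0.0, 0.029], [-0.029, 0.0, -1.0], [-0.0, -1.0, -0.0]]
wrist_force: [0.7, 0.0, -1.2]
grip_width: 0.052
```

```bash
python3 - <<'E'
from h import *
snap('wrist','w12');snap('side','d12');snap('scene','s12')
for t in('w12','d12','s12'):
    z=load(t);P=pts(z);X,Y,Z=P[...,0],P[...,1],P[...,2];v=z['p'].max(-1)
    k=(abs(X-.628)<.014)&(abs(Y+.177)<.014)&(Z>.15)&(Z<.2)&(v<70);q=P[k];print(t,len(q),np.median(q,0),np.percentile(q[:,2],[80,95]))
s=bot.get_state();print(s['time_s'],s['ee_pos'],s['wrist_force'])
b=cv2.resize(load('d12')['p'][150:290,230:370],None,fx=2.8,fy=2.8);c=cv2.resize(load('s12')['p'][150:290,170:310],None,fx=2.8,fy=2.8)
cv2.imwrite('pics/c12.png',np.hstack([b,c])[:,:,::-1])
E
```

```text
w12 731 [ 0.62846496 -0.17720313  0.17810544] [0.1787711  0.17933942]
d12 66 [ 0.62308909 -0.18018284  0.17593361] [0.17902067 0.18127264]
s12 160 [ 0.63715278 -0.17795906  0.17463716] [0.17724992 0.17875441]
15.0333 [ 0.5601109  -0.1796669   0.46266244] [ 0.08724644 -1.40539673  0.20251085]
```

View pics/c12.png

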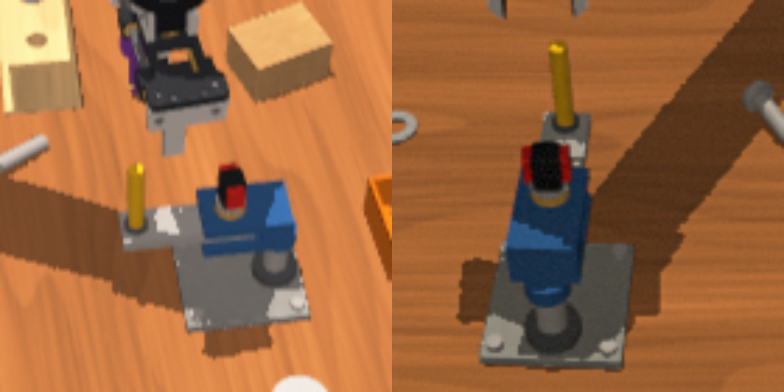

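View pics/w12.png

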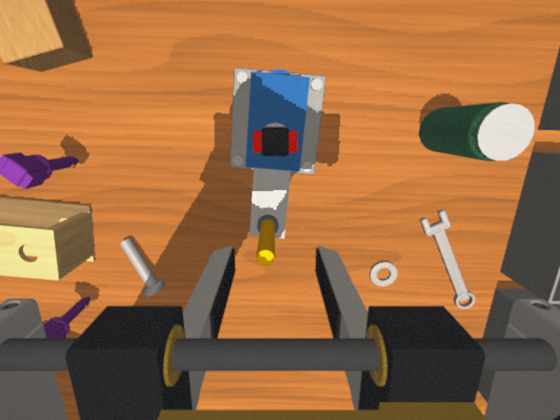

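View pics/s12.png

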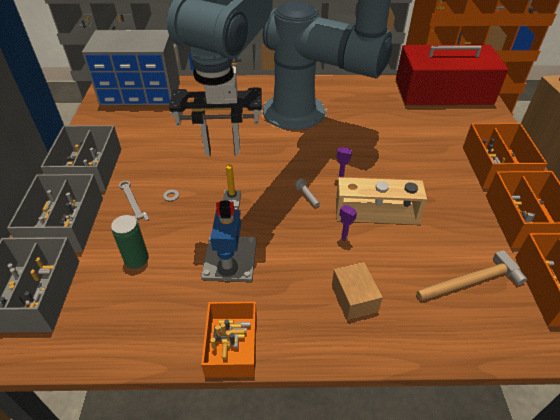

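```bash
python3 -c "
from h import *
bot.job_done();print(bot.get_state()['time_s'])"
```

```text
the job is handed in; nothing more can be done
the job is handed in; nothing more can be done
```

The job is handed in at about 15 s: the tongue is fully home and the red-button pin is through the clevis with its collar held down.

- **Tongue:** I pushed it by its post until the force rose at the stop. The wrist camera then put the post 94 mm from the hole axis, against 95 mm expected. That 1 mm difference is within the camera's accuracy.
- **Pin:** I gripped the buttons at 35 N and lowered the pin without side contact until I felt the collar, which puts H at about 42 mm. I then pressed about 6.5 mm to the collar's hard stop, at roughly 13 N, and let go.
- **Lock:** In the last pictures the buttons are sprung out. The wrist camera puts the head top 178 mm above the bench, so the collar is held down about 3.5 mm, as it should be when locked. The scene and side cameras read 1 to 3 mm lower at the median. The balls cannot be seen, so I judge the lock from the held-down collar.
- **Surroundings:** Every other piece in the last scene picture looks where it was at the start. The gripper was clear and touching nothing when I handed in.

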